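# Put the empty centrifuge buckets back in their caddy

### The arm

A 7-joint arm with a two-finger parallel gripper is mounted at the origin on the work surface. World frame = base frame: x ahead of the robot, y to its left, z up, the work surface at z = 0. Lengths are in m, angles in rad, forces in N, time in s.
With the tool pointing down it reaches from about 0.4 to 0.875 m from the base axis. Payload 19.3 kg.
Tool frame: the origin (TCP) lies at the very end of the fingers, on their centre line; the grasp point (between the pads) lies 19 mm behind it; z points along the fingers, y is the line along which they close (so a half turn about z gives the same grasp; the last joint's range is limited). The gripper opens to 85 mm and grips with 20 to 120 N. Pads are 22 mm wide; open, the fingers measure 114 mm over their backs; the gripper's body (76 mm by 85 mm) begins 54 mm behind the grasp point. The pads swing forward as they close: fully open they stand 13 mm farther back than shut.
Start: joints at [1.045, 0.521, -0.036, 1.599, 0.021, 1.021, -0.113], TCP at [0.275, -0.561, 0.231] pointing down, gripper open.
Joint ranges: [-2.91, 2.91], [-0.3, 2.13], [-1.5, 1.42], [0.17, 2.43], [-1.26, 4.41], [0.16, 1.93], [-2.52, 2.52]. Speed limits (rad/s): [1.89, 1.89, 2.39, 2.39, 3.01, 3.01, 3.01].

### API

Orientations are given as [roll, pitch, yaw] about the fixed x, y, z axes, in that order (R = Rz(yaw) Ry(pitch) Rx(roll)).
In Python, from workcell import bot gives the robot as it stands.
- The arm moves only by the tool servo_tool, never from a script. Its argument "plan" is a list of rows, each a list of 7 numbers: the finger opening in cm, from 0 to 8.54, then the shift along the tool's x, y, z in cm, then the turn, a rotation vector about the tool's x, y, z in degrees. In form: [[fingers, x, y, z, wx, wy, wz], ...]. A call has 1 to 10 rows; each row is the pose to reach, as a shift and turn from the pose commanded when the call began, along the tool's axes at that moment; what a row does not reach only later rows make up. A row lasts 1/10 s, in which the tool goes at most 50 mm and 8.59 degrees, less where a joint would pass 70% of its speed; a pose out of reach is approached as far as the arm can. A call with a gripper value outside its range is refused whole. The fingers move at their own pace and stop on an object; "force" is the grip in N (left out, the last holds). Time passes only in rows, so rows that repeat a pose let the fingers close. It gives the time, the measured TCP pose, the force, the opening and the grip force at its end, in the units of the state.
- bot.observe(): the state, without advancing time (a new reading comes with each control period).
- bot.grab_frame(name): name is "side" or "top"; returns a dict with "frame" (400x640x3 uint8, blue, green, red), "mtx" (3x3 intrinsics, pixels), "k1" (the pictures are not rectified: a ray, as slopes to the right and down, at radius r is drawn at 1 + k1 r^2 times it, then the intrinsics apply), "R" (3x3) and "t" (3): a world point X has camera coordinates R X + t. Camera axes: x right, y down, z forward; pixel columns grow to the right and rows downward; lengths in m; the calibration is good to about 2 mm. A picture is of the moment at which its call begins. There is no depth.
- bot.job_done(): hands the job in; it is judged then, once.
The state is a dict: "clock": time; "qpos": joint angles; "qd": joint speeds; "joint_efforts": joint torques, N m; "position": TCP position; "tool_rot": TCP orientation; "force": force on the tool from outside, world axes, zero at the start; "moment": the same for the moment, N m; "grip_width": finger opening in m; "finger_force": force on a finger pad.
Only numpy, scipy, OpenCV 4.12 (cv2) and the standard library are available. Lean on these libraries where they do the work, as an engineer would, in place of code of your own. Each camera call takes 0.05 s, during which the arm holds its last target. There are 200 camera calls.

### The job

Put the four open, empty centrifuge buckets away in the white caddy, each standing upright on the floor of the well of its own shape and size: thick round, thin round, square and oblong. Set them down, do not drop them. Leave the two lidded buckets, which are still loaded, standing where they are.

Things in the scene. Friction and masses are not known exactly. Their poses are not given: they have to be found in the camera images.
- large_center (a point): Open round aluminium centrifuge bucket, the thick one, outer diameter 54 mm, mass about 160 g. Stands upright loose on the bench at the start at any yaw; 80 mm tall, walls 3 mm, open mouth at the top, a floor at the bottom. Point: its centre, 40 mm above its underside; z up along the bucket.
- small_center (a point): Open round aluminium centrifuge bucket, the thin one, outer diameter 34 mm, mass about 100 g. Stands upright loose on the bench at the start at any yaw; 80 mm tall, walls 3 mm, open mouth at the top, a floor at the bottom. Point: its centre, 40 mm above its underside; z up along the bucket.
- square_center (a point): Open square aluminium centrifuge bucket, 42 x 42 mm outside (x and y along its sides), mass about 150 g. Stands upright loose on the bench at the start at any yaw; 80 mm tall, walls 3 mm, open mouth at the top, a floor at the bottom. Point: its centre, 40 mm above its underside; z up along the bucket.
- oblong_center (a point): Open oblong aluminium centrifuge bucket, 60 mm along its x, 30 mm along its y outside, mass about 150 g. Stands upright loose on the bench at the start at any yaw; 80 mm tall, walls 3 mm, open mouth at the top, a floor at the bottom. Point: its centre, 40 mm above its underside; z up along the bucket.
- lidded_round_center (a point): Round aluminium bucket like the thick open one (diameter 54 mm), but closed by a lid 57 mm across. Point: centre of the bucket without its lid, 40 mm above the underside; z up. Full height 98 mm with the lid (6 mm) and its little knob (12 mm, diameter 14 mm) on top. Loaded, to be left where it stands.
- lidded_square_center (a point): Square aluminium bucket like the open square one (42 x 42 mm), but closed by a lid 45 x 45 mm. Point: centre of the bucket without its lid, 40 mm above the underside; z up. Full height 98 mm with the lid (6 mm) and its little knob (12 mm, diameter 14 mm) on top. Loaded, to be left where it stands.
- well_large_floor (a point): Large round well, diameter 72 mm, for the thick round bucket, in one of the four grey inserts (88 x 88 mm, placed 2 x 2, in any arrangement, in one low white fixed caddy 188 x 188 mm that lies flat on the bench at some yaw; its rim is 26 mm above the bench, the top of the inserts 24 mm). Point: centre of the well's floor, 8 mm above the bench and 16 mm below the insert's top; z up. Neighbouring wells' centres are 89 mm apart.
- well_small_floor (a point): Small round well, diameter 52 mm, for the thin round bucket, in one of the four grey inserts (88 x 88 mm, placed 2 x 2, in any arrangement, in one low white fixed caddy 188 x 188 mm that lies flat on the bench at some yaw; its rim is 26 mm above the bench, the top of the inserts 24 mm). Point: centre of the well's floor, 8 mm above the bench and 16 mm below the insert's top; z up. Neighbouring wells' centres are 89 mm apart.
- well_square_floor (a point): Square well, 58 x 58 mm (x and y along its sides), for the square bucket, in one of the four grey inserts (88 x 88 mm, placed 2 x 2, in any arrangement, in one low white fixed caddy 188 x 188 mm that lies flat on the bench at some yaw; its rim is 26 mm above the bench, the top of the inserts 24 mm). Point: centre of the well's floor, 8 mm above the bench and 16 mm below the insert's top; z up. Neighbouring wells' centres are 89 mm apart.
- well_oblong_floor (a point): Oblong well, 78 mm along its x, 48 mm along its y, for the oblong bucket, in one of the four grey inserts (88 x 88 mm, placed 2 x 2, in any arrangement, in one low white fixed caddy 188 x 188 mm that lies flat on the bench at some yaw; its rim is 26 mm above the bench, the top of the inserts 24 mm). Point: centre of the well's floor, 8 mm above the bench and 16 mm below the insert's top; z up. Neighbouring wells' centres are 89 mm apart.
Not all that is in view belongs to the job. Leave any red look-alike of the part that bears lidded_square_center alone.

How it is judged:
By the outcome, as a careful person would: the job done as asked, in the order asked, and still so for the second after the job is handed in, with the robot touching nothing.
It also fails if it takes over 96 s, if anything falls off the work surface, if the arm or the gripper's body presses on something with over 40 N, if the wrist force passes 120 N, or if a joint passes its speed limit or range.

## Working session

There is one attempt and no reset: what is moved stays moved. The work goes in short steps, Python scripts to look and compute and a tool call to move; the robot and the scene stay as the last step left them, time stands still between calls to the robot, and variables do not carry over. Pictures are saved under pics/ and viewed, at most 14 in all, crops included, and the job is handed in when it is done.

Besides the shell and the picture viewer there is one more tool, called after "Call:" in YAML: its name, and indented under it one key for each argument. servo_tool: Moves the arm, as the interface text tells. Its arguments: {"type":"object","properties":{"plan":{"type":"array","items":{"type":"array","items":{"type":"number"}}},"force":{"type":"number"}},"required":["plan"]}

```bash
mkdir -p pics; cat > h.py <<'E'
import numpy as np, cv2
from workcell import bot
def grab(n):
    f=bot.grab_frame(n); return {k:(np.array(v) if k!='k1' else v) for k,v in f.items()}
def ray(f,uv):
    K=f['mtx']; d=np.array([(uv[0]-K[0,2])/K[0,0],(uv[1]-K[1,2])/K[1,1]])
    s=d.copy()
    for _ in range(20): s=d/(1+f['k1']*(s@s))
    R=f['R']; return -R.T@f['t'], R.T@np.array([s[0],s[1],1.])
def onplane(f,uv,z):
    c,d=ray(f,uv); return c+d*(z-c[2])/d[2]
def proj(f,X):
    p=f['R']@np.array(X)+f['t']; s=p[:2]/p[2]; s=s*(1+f['k1']*(s@s)); return s*np.diag(f['mtx'])[:2]+f['mtx'][:2,2]
E
python3 - <<'E'
from h import *
for n in('top','side'):
    f=grab(n); cv2.imwrite(f'pics/{n}0.png',f['frame']); print(n,f['mtx'].tolist(),f['k1'],-f['R'].T@f['t'],f['R'].round(2).tolist())
s=bot.observe(); print(s)
E
```

```text
top [[490.0819937686378, 0.0, 326.3980331592184], [0.0, 490.0819937686378, 206.974421566681], [0.0, 0.0, 1.0]] -0.04484406822595622 [ 0.38984575 -0.00845282  1.24014977] [[-0.03, -1.0, -0.02], [-0.99, 0.03, -0.1], [0.1, 0.01, -1.0]]
side [[369.20919722406995, 0.0, 321.5062347777659], [0.0, 369.20919722406995, 200.3500812128141], [0.0, 0.0, 1.0]] -0.07611605620729872 [0.29120502 0.61642127 0.44763687] [[-0.95, -0.32, 0.02], [-0.18, 0.48, -0.86], [0.27, -0.81, -0.51]]
{'clock': 0.1, 'qpos': array([ 1.04479784,  0.52196174, -0.03631853,  1.59992066,  0.02122133,
        1.02106696, -0.11280599]), 'qd': array([ 0.0001593 , -0.00215868, -0.0007966 , -0.00245869,  0.00022451,
        0.00097193, -0.00181909]), 'joint_efforts': array([ 3.19389015e-03, -9.28494859e+01,  1.98384449e+00, -3.70535481e+01,
        1.80663174e-02,  5.27196040e-03,  8.14772761e-06]), 'position': array([ 0.27495201, -0.56096387,  0.23078967]), 'tool_rot': array([-3.14062543e+00,  8.82362652e-05,  4.55784452e-01]), 'force': array([-0.16784613,  0.33914078,  0.026447  ]), 'moment': array([-0.01849698,  0.00919142, -0.02138862]), 'finger_force': 0.0, 'grip_width': 0.0853381351539003}
```

View pics/top0.png

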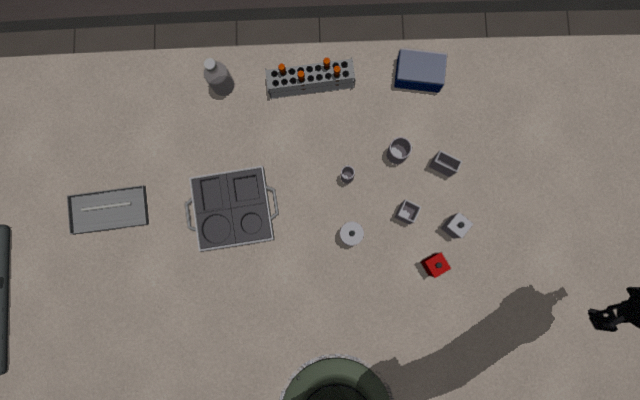

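View pics/side0.png

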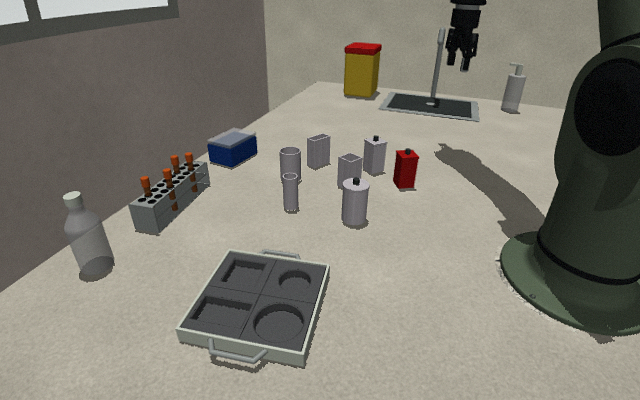

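```bash
python3 - <<'E'
from h import *
i=cv2.imread('pics/top0.png')
a=cv2.resize(i[130:280,325:485],None,fx=4,fy=4,interpolation=cv2.INTER_CUBIC)
cv2.imwrite('pics/a.png',a[:600,:800])
b=cv2.resize(i[155:260,180:285],None,fx=5,fy=5,interpolation=cv2.INTER_CUBIC)
cv2.imwrite('pics/b.png',np.clip(b*1.6,0,255).astype('uint8'))
E
```

```text
(no output)
```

View pics/a.png

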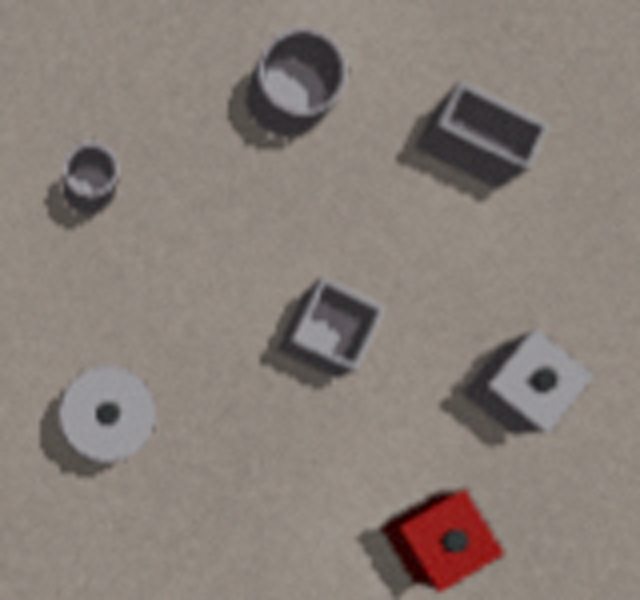

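View pics/b.png

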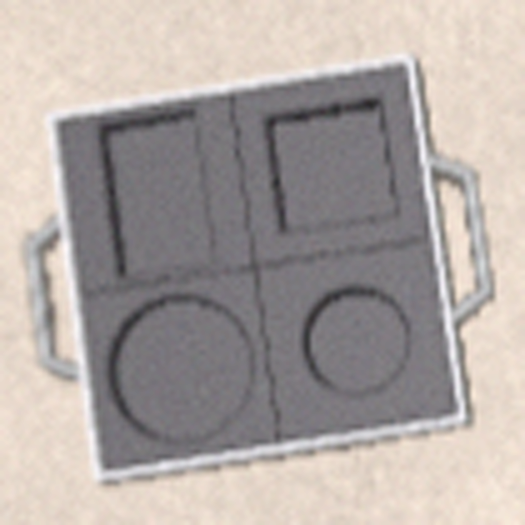

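The crops confirm the parts. Pixels are in the full top image:
- **Open buckets:** thick round (400,148), thin round (348,172), square (409,211), oblong (448,160).
- **To leave alone:** lidded round (351,233), lidded square (460,225), and the red square look-alike (437,265). The lidded ones have closed grey tops with a knob.
- **Wells:** oblong upper left, square upper right, large lower left, small lower right.

```bash
cat >> h.py <<'E'
def go(p,yaw):
    s=bot.observe(); r=s['tool_rot']; P=s['position']; y0=r[2]; d=np.array(p)-P
    c,sn=np.cos(y0),np.sin(y0)
    dy=(yaw-y0+np.pi)%(2*np.pi)-np.pi
    return 'pos %s yaw %.3f tilt %s | x %.2f y %.2f z %.2f cm wz %.1f deg'%(P.round(4),y0,r[:2].round(3),100*(d[0]*c+d[1]*sn),100*(d[0]*sn-d[1]*c),-100*d[2],-np.degrees(dy))
E
python3 - <<'E'
from h import *
f=grab('top')
A=lambda p:((np.array(p)+.5)/4-.5+[325,130]); B=lambda p:((np.array(p)+.5)/5-.5+[180,155])
az=lambda p:np.arctan2(p[1],p[0])
for n,p in dict(thick=(302,73),thin=(91.5,171)).items():
    q=onplane(f,A(p),.08); print(n,q.round(4),az(q).round(3),np.hypot(*q[:2]).round(3))
def quad(n,cs,z,T):
    c=np.array([onplane(f,T(p),z)[:2] for p in cs]); e=np.roll(c,-1,0)-c
    print(n,c.mean(0).round(4),'len',np.linalg.norm(e,axis=1).round(4),'ang',np.degrees(np.arctan2(e[:,1],e[:,0])).round(1)); return c
quad('oblong',[(461,84),(546,125),(527,164),(441,120)],.08,A)
quad('square',[(321,280),(381,305),(353,369),(293,342)],.08,A)
c=quad('caddy',[(50,120),(412,57),(468,422),(100,482)],.026,B)
m=c.mean(0); u=(c[1]+c[2]-c[0]-c[3]); u/=np.linalg.norm(u); v=np.array([u[1],-u[0]]) # v down
print('caddy yaw of u',np.degrees(az(u)))
for n,a,b in(('oblong',-1,-1),('square',1,-1),('large',-1,1),('small',1,1)):
    w=m+.0445*(a*u+b*v); print(n,w.round(4),'az',az(w).round(3),'r',np.hypot(*w).round(3),((proj(f,[*w,.024])-[180,155])*5+2).round())
E
```

```text
thick [ 0.6405 -0.1742  0.08  ] -0.266 0.664
thin [ 0.5848 -0.0458  0.08  ] -0.078 0.587
oblong [ 0.6065 -0.2878] len [0.0563 0.0266 0.0575 0.0253] ang [-118.   151.3   60.6  -31.4]
square [ 0.4886 -0.1883] len [0.0385 0.0418 0.0388 0.0408] ang [-114.6  154.    63.9  -26.6]
caddy [0.5121 0.2466] len [0.1859 0.186  0.1858 0.1845] ang [ -81.9 -172.3   97.6    7.7]
caddy yaw of u -82.13893144321497
oblong [0.55   0.2967] az 0.495 r 0.625 [158. 197.]
square [0.5622 0.2086] az 0.355 r 0.6 [332. 168.]
large [0.4619 0.2846] az 0.552 r 0.542 [183. 371.]
small [0.4741 0.1964] az 0.393 r 0.513 [358. 342.]
```

```bash
python3 -c "
from h import *
print(go([.6405,-.1742,.18],np.pi/2))"
```

```text
pos [ 0.275  -0.561   0.2309] yaw 0.456 tilt [-3.141  0.   ] | x 49.85 y -18.64 z 5.09 cm wz -63.9 deg
```

Call:
servo_tool:
  plan:
    - [8.5, 1.2, -0.5, 0, 0, 0, -2]
    - [8.5, 3.7, -1.4, 0, 0, 0, -5]
    - [8.5, 7, -2.6, 0, 0, 0, -9]
    - [8.5, 10.5, -3.9, 0, 0, 0, -14]
    - [8.5, 14, -5.2, 0, 0, 0, -18]
    - [8.5, 17.5, -6.5, 0, 0, 0, -23]
    - [8.5, 21, -7.8, 0, 0, 0, -27]
    - [8.5, 24.5, -9.2, 0, 0, 0, -32]
    - [8.5, 28, -10.5, 0, 0, 0, -36]
    - [8.5, 31.5, -11.8, 0, 0, 0, -40]

```text
clock: 1.15
position: [0.5071, -0.3143, 0.2314]
tool_rot: [3.142, -0.0, 1.159]
force: [0.5, -0.2, -0.6]
grip_width: 0.0847
finger_force: 0.0
```

```bash
python3 -c "
from h import *
print(go([.6405,-.1742,.18],np.pi/2))"
```

```text
pos [ 0.5071 -0.3143  0.2314] yaw 1.159 tilt [ 3.142 -0.   ] | x 18.18 y 6.62 z 5.14 cm wz -23.6 deg
```

Call:
servo_tool:
  plan:
    - [8.5, 3.5, 1.3, 0, 0, 0, -4]
    - [8.5, 7, 2.5, 0.5, 0, 0, -9]
    - [8.5, 10.5, 3.8, 1.5, 0, 0, -14]
    - [8.5, 13.5, 4.9, 2.5, 0, 0, -18]
    - [8.5, 16, 5.8, 3.8, 0, 0, -21.5]
    - [8.5, 17.5, 6.4, 4.7, 0, 0, -23]
    - [8.5, 18.2, 6.6, 5.1, 0, 0, -23.6]
    - [8.5, 18.2, 6.6, 5.1, 0, 0, -23.6]
    - [8.5, 18.2, 6.6, 5.1, 0, 0, -23.6]

```text
clock: 2.05
position: [0.6395, -0.1781, 0.1807]
tool_rot: [3.142, 0.001, 1.564]
force: [0.6, -1.0, 0.4]
grip_width: 0.0856
finger_force: 0.0
```

```bash
python3 - <<'E'
from h import *
print(go([.6405,-.1742,.045],np.pi/2))
f=grab('side'); t=grab('top')
a=cv2.resize(f['frame'][60:260,220:440],(550,500)); b=cv2.resize(t['frame'][100:220,340:460],(240,240))
o=np.zeros((500,800,3),'uint8'); o[:,:550]=a; o[:240,555:795]=b; cv2.imwrite('pics/c.png',o)
E
```

```text
pos [ 0.6395 -0.1781  0.1807] yaw 1.564 tilt [3.142e+00 1.000e-03] | x 0.39 y 0.09 z 13.57 cm wz -0.4 deg
```

View pics/c.png

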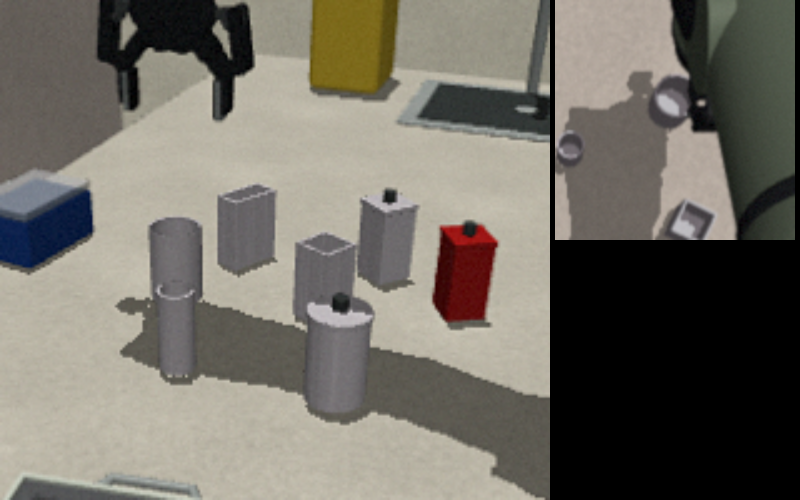

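The side view shows the open gripper centred above the thick bucket (crop pixel 176,220), so I'll descend.

Call:
servo_tool:
  plan:
    - [8.5, 0.1, 0, 1, 0, 0, 0]
    - [8.5, 0.2, 0, 3, 0, 0, 0]
    - [8.5, 0.3, 0, 5.5, 0, 0, 0]
    - [8.5, 0.3, 0, 8, 0, 0, 0]
    - [8.5, 0.3, 0, 10.5, 0, 0, 0]
    - [8.5, 0.3, 0, 12.5, 0, 0, 0]
    - [8.5, 0.3, 0, 13.5, 0, 0, 0]
    - [8.5, 0.3, 0, 13.5, 0, 0, 0]

```text
clock: 2.95
position: [0.6392, -0.174, 0.044]
tool_rot: [-3.14, -0.0, 1.566]
force: [-0.1, 0.6, 0.4]
grip_width: 0.085
finger_force: 0.0
```

Call:
servo_tool:
  plan:
    - [5.5, 0, 0, 0, 0, 0, 0]
    - [5, 0, 0, 0, 0, 0, 0]
    - [5, 0, 0, 0, 0, 0, 0]
    - [5, 0, 0, 0, 0, 0, 0]
    - [5, 0, 0, 0, 0, 0, 0]
    - [5, 0, 0, 0, 0, 0, 0]
  force: 35

```text
clock: 3.55
position: [0.6407, -0.1741, 0.0467]
tool_rot: [3.14, 0.001, 1.566]
force: [-0.4, 0.2, 6.8]
grip_width: 0.0537
finger_force: 35.6
```

Call:
servo_tool:
  plan:
    - [5, 0, 0, -0.6, 0, 0, 0]
    - [5, 0, 0, -2, 0, 0, 0]
    - [5, 0, 0, -4, 0, 0, 0]
    - [5, 0, 0, -6.5, 0, 0, 0]
    - [5, 0, 0, -9, 0, 0, 0]
    - [5, 0, 0, -11.5, 0, 0, 0]
    - [5, 0, 0, -13.5, 0, 0, 0]
    - [5, 0, 0, -15, 0, 0, 0]
    - [5, 0, 0, -15, 0, 0, 0]

```text
clock: 4.45
position: [0.6409, -0.1741, 0.198]
tool_rot: [3.138, 0.001, 1.566]
force: [0.4, 0.3, -2.2]
grip_width: 0.054
finger_force: 37.4
```

```bash
python3 -c "
from h import *
print(go([.4619,.2846,.2],np.pi/2),bot.observe()['grip_width'])"
```

```text
pos [ 0.6409 -0.1741  0.198 ] yaw 1.566 tilt [3.138e+00 1.000e-03] | x 45.77 y -18.14 z -0.20 cm wz -0.3 deg 0.053990907280571244
```

Call:
servo_tool:
  plan:
    - [5, 1, -0.4, 0, 0, 0, 0]
    - [5, 3, -1.2, 0, 0, 0, 0]
    - [5, 6, -2.4, 0, 0, 0, 0]
    - [5, 9, -3.6, 0, 0, 0, 0]
    - [5, 12, -4.8, 0, 0, 0, 0]
    - [5, 15, -5.9, 0, 0, 0, 0]
    - [5, 18, -7.1, 0, 0, 0, 0]
    - [5, 21, -8.3, 0, 0, 0, 0]
    - [5, 24, -9.5, 0, 0, 0, 0]
    - [5, 27, -10.7, 0, 0, 0, 0]

```text
clock: 5.45
position: [0.5326, 0.0982, 0.1942]
tool_rot: [-3.14, 0.0, 1.566]
force: [0.9, 0.1, -1.5]
grip_width: 0.0536
finger_force: 37.4
```

Call:
servo_tool:
  plan:
    - [5, 3, -1.2, 0, 0, 0, 0]
    - [5, 6, -2.4, 0, 0, 0, 0]
    - [5, 9, -3.6, 0, 0, 0, 0]
    - [5, 12, -4.8, 1, 0, 0, 0]
    - [5, 15, -5.9, 2.5, 0, 0, 0]
    - [5, 17, -6.7, 4, 0, 0, 0]
    - [5, 18.3, -7.2, 5.5, 0, 0, 0]
    - [5, 18.8, -7.4, 7, 0, 0, 0]
    - [5, 18.8, -7.4, 8, 0, 0, 0]
    - [5, 18.8, -7.4, 8, 0, 0, 0]

```text
clock: 6.45
position: [0.4608, 0.2838, 0.1137]
tool_rot: [-3.139, 0.002, 1.565]
force: [-0.2, -0.8, -1.6]
grip_width: 0.0539
finger_force: 37.4
```

```bash
python3 - <<'E'
from h import *
print(go([.4619,.2846,.0555],np.pi/2))
f=grab('side'); o=cv2.resize(f['frame'][180:380,120:380],(780,600)); cv2.imwrite('pics/d.png',o)
E
```

```text
pos [0.4608 0.2838 0.1137] yaw 1.565 tilt [-3.139e+00  2.000e-03] | x 0.08 y 0.11 z 5.82 cm wz -0.3 deg
```

View pics/d.png

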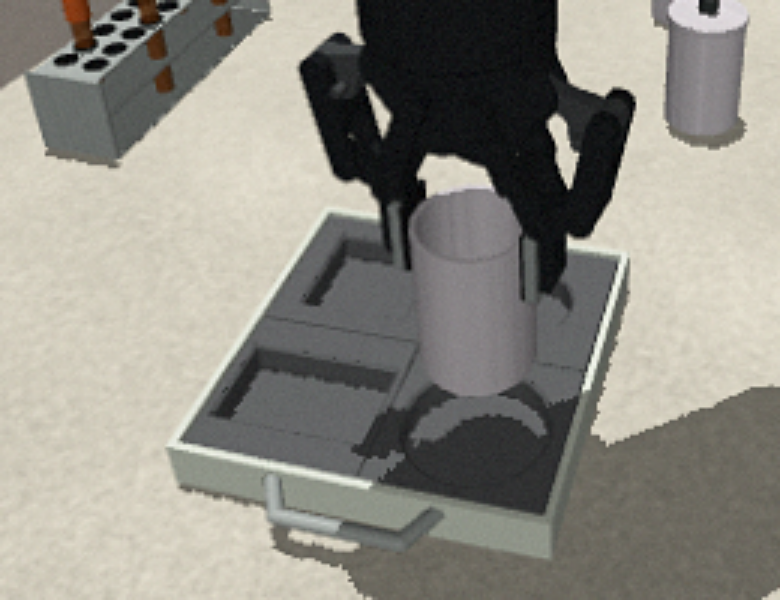

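The picture shows the thick bucket upright in the fingers, right above the large well (crop pixel 475,440). I'll lower it.

Call:
servo_tool:
  plan:
    - [5, 0, 0.1, 1, 0, 0, 0]
    - [5, 0, 0.1, 2.5, 0, 0, 0]
    - [5, 0, 0.1, 4, 0, 0, 0]
    - [5, 0, 0.1, 5, 0, 0, 0]
    - [5, 0, 0.1, 5.5, 0, 0, 0]
    - [5, 0, 0.1, 5.6, 0, 0, 0]
    - [5, 0, 0.1, 5.7, 0, 0, 0]
    - [5, 0, 0.1, 5.7, 0, 0, 0]

```text
clock: 7.3
position: [0.4625, 0.2852, 0.0586]
tool_rot: [3.141, -0.0, 1.566]
force: [0.6, -0.2, -2.0]
grip_width: 0.0541
finger_force: 37.4
```

Call:
servo_tool:
  plan:
    - [5, 0, 0, 0.1, 0, 0, 0]
    - [5, 0, 0, 0.15, 0, 0, 0]
    - [5, 0, 0, 0.15, 0, 0, 0]

```text
clock: 7.6
position: [0.4624, 0.285, 0.0569]
tool_rot: [3.141, -0.0, 1.566]
force: [0.5, 0.2, -1.4]
grip_width: 0.0538
finger_force: 37.4
```

Call:
servo_tool:
  plan:
    - [5, 0, 0, 0.1, 0, 0, 0]
    - [5, 0, 0, 0.1, 0, 0, 0]

```text
clock: 7.8
position: [0.4623, 0.285, 0.0557]
tool_rot: [-3.142, 0.0, 1.566]
force: [-0.6, 0.9, -2.5]
grip_width: 0.0539
finger_force: 37.4
```

Call:
servo_tool:
  plan:
    - [5, 0, 0, 0.1, 0, 0, 0]
    - [5, 0, 0, 0.1, 0, 0, 0]

```text
clock: 8.0
position: [0.4624, 0.285, 0.0548]
tool_rot: [3.142, -0.0, 1.566]
force: [0.4, 0.2, -1.0]
grip_width: 0.054
finger_force: 37.4
```

Call:
servo_tool:
  plan:
    - [5, 0, 0, 0.07, 0, 0, 0]
    - [5, 0, 0, 0.07, 0, 0, 0]

```text
clock: 8.2
position: [0.4625, 0.2851, 0.0546]
tool_rot: [3.141, -0.0, 1.566]
force: [-1.8, -0.9, 10.4]
grip_width: 0.0537
finger_force: 38.1
```

Contact is at the expected height, so I'll open and retreat.

Call:
servo_tool:
  plan:
    - [5.6, 0, 0, 0, 0, 0, 0]
    - [6.2, 0, 0, 0, 0, 0, 0]
    - [7.4, 0, 0, 0, 0, 0, 0]
    - [7.4, 0, 0, -1, 0, 0, 0]
    - [7.4, 0, 0, -3, 0, 0, 0]
    - [7.4, 0, 0, -6, 0, 0, 0]
    - [7.4, 0, 0, -9, 0, 0, 0]
    - [7.4, 0, 0, -11.5, 0, 0, 0]
    - [7.4, 0, 0, -12.5, 0, 0, 0]
    - [7.4, 0, 0, -12.5, 0, 0, 0]

```text
clock: 9.2
position: [0.4628, 0.2852, 0.1805]
tool_rot: [3.14, -0.001, 1.566]
force: [0.2, -0.1, -0.5]
grip_width: 0.0741
finger_force: 0.0
```

```bash
python3 - <<'E'
from h import *
print(go([.5848,-.0458,.15],np.pi/2))
E
```

```text
pos [0.4628 0.2852 0.1805] yaw 1.566 tilt [ 3.14e+00 -1.00e-03] | x -33.04 y 12.37 z 3.05 cm wz -0.3 deg
```

Call:
servo_tool:
  plan:
    - [7.4, -1.5, 0.6, 0, 0, 0, 0]
    - [7.4, -4.5, 1.7, 0, 0, 0, 0]
    - [7.4, -8, 3, 0, 0, 0, 0]
    - [7.4, -12, 4.5, 0, 0, 0, 0]
    - [7.4, -16, 6, 0, 0, 0, 0]
    - [7.4, -20, 7.5, 0, 0, 0, 0]
    - [7.4, -24, 9, 0, 0, 0, 0]
    - [7.4, -28, 10.5, 1, 0, 0, 0]
    - [7.4, -31, 11.6, 2, 0, 0, 0]
    - [7.4, -33, 12.4, 3, 0, 0, 0]

```text
clock: 10.2
position: [0.5844, -0.0485, 0.1473]
tool_rot: [-3.14, 0.001, 1.564]
force: [-0.7, 0.6, -0.1]
grip_width: 0.0742
finger_force: 0.0
```

Call:
servo_tool:
  plan:
    - [7.4, 0, 0, 0, 0, 0, 0]
    - [7.4, 0, 0, 0, 0, 0, 0]

```text
clock: 10.4
position: [0.584, -0.0455, 0.1479]
tool_rot: [-3.14, -0.001, 1.565]
force: [0.1, 0.6, 0.1]
grip_width: 0.0745
finger_force: 0.0
```

```bash
python3 - <<'E'
from h import *
print(go([.5848,-.0458,.045],np.pi/2))
f=grab('side'); t=grab('top')
a=cv2.resize(f['frame'][100:240,220:400],(720,560)); cv2.imwrite('pics/e.png',a)
E
```

```text
pos [ 0.584  -0.0455  0.1479] yaw 1.565 tilt [-3.14e+00 -1.00e-03] | x -0.03 y 0.08 z 10.29 cm wz -0.3 deg
```

View pics/e.png

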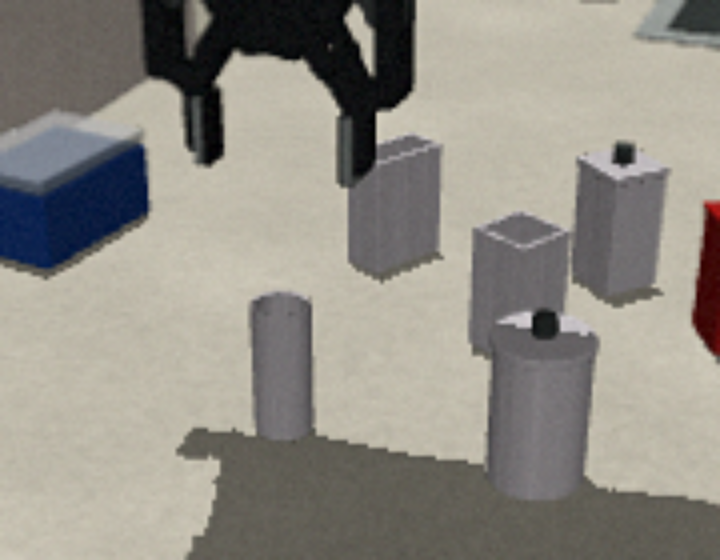

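The gripper is centred over the thin bucket (crop pixel 282,300). I'll descend and grip.

Call:
servo_tool:
  plan:
    - [7.4, 0, 0, 1, 0, 0, 0]
    - [7.4, 0, 0, 3, 0, 0, 0]
    - [7.4, 0, 0, 5.5, 0, 0, 0]
    - [7.4, 0, 0, 8, 0, 0, 0]
    - [7.4, 0, 0, 9.7, 0, 0, 0]
    - [7.4, 0, 0, 10.3, 0, 0, 0]
    - [7.4, 0, 0, 10.3, 0, 0, 0]

```text
clock: 11.2
position: [0.5842, -0.045, 0.0454]
tool_rot: [-3.14, -0.0, 1.567]
force: [0.2, 0.5, 0.4]
grip_width: 0.0739
finger_force: 0.0
```

Call:
servo_tool:
  plan:
    - [3.7, 0, 0, 0, 0, 0, 0]
    - [3, 0, 0, 0, 0, 0, 0]
    - [3, 0, 0, 0, 0, 0, 0]
    - [3, 0, 0, 0, 0, 0, 0]
    - [3, 0, 0, 0, 0, 0, 0]
    - [3, 0, 0, 0, 0, 0, 0]
    - [3, 0, 0, 0, 0, 0, 0]
  force: 35

```text
clock: 11.9
position: [0.5852, -0.0457, 0.047]
tool_rot: [3.14, 0.0, 1.566]
force: [-0.4, -0.2, 6.9]
grip_width: 0.0334
finger_force: 34.2
```

Call:
servo_tool:
  plan:
    - [3, 0, 0, -0.6, 0, 0, 0]
    - [3, 0, 0, -2, 0, 0, 0]
    - [3, 0, 0, -4, 0, 0, 0]
    - [3, 0, 0, -6.5, 0, 0, 0]
    - [3, 0, 0, -9, 0, 0, 0]
    - [3, 0, 0, -11.5, 0, 0, 0]
    - [3, 0, 0, -13, 0, 0, 0]
    - [3, 0, 0, -13.5, 0, 0, 0]
    - [3, 0, 0, -13.5, 0, 0, 0]

```text
clock: 12.8
position: [0.5847, -0.0458, 0.1815]
tool_rot: [3.141, 0.0, 1.566]
force: [-0.0, 0.7, -1.2]
grip_width: 0.0336
finger_force: 34.9
```

```bash
python3 -c "
from h import *
print(go([.4741,.1964,.12],np.pi/2))"
```

```text
pos [ 0.5847 -0.0458  0.1815] yaw 1.566 tilt [3.141 0.   ] | x 24.16 y -11.19 z 6.15 cm wz -0.3 deg
```

Call:
servo_tool:
  plan:
    - [3, 1, -0.5, 0, 0, 0, 0]
    - [3, 3.5, -1.6, 0, 0, 0, 0]
    - [3, 7, -3.2, 0, 0, 0, 0]
    - [3, 10.5, -4.9, 0, 0, 0, 0]
    - [3, 14, -6.5, 0, 0, 0, 0]
    - [3, 17.5, -8.1, 0, 0, 0, 0]
    - [3, 20.5, -9.5, 1, 0, 0, 0]
    - [3, 23, -10.7, 2.5, 0, 0, 0]
    - [3, 24.2, -11.2, 4.5, 0, 0, 0]
    - [3, 24.2, -11.2, 6, 0, 0, 0]

```text
clock: 13.8
position: [0.4715, 0.1994, 0.1194]
tool_rot: [-3.139, -0.0, 1.57]
force: [0.3, 0.6, -0.5]
grip_width: 0.0334
finger_force: 34.9
```

Call:
servo_tool:
  plan:
    - [3, 0, 0, 0, 0, 0, 0]
    - [3, 0, 0, 0, 0, 0, 0]

```text
clock: 14.0
position: [0.4733, 0.197, 0.1208]
tool_rot: [-3.14, 0.0, 1.566]
force: [0.3, -0.0, 0.4]
grip_width: 0.0329
finger_force: 35.0
```

```bash
python3 - <<'E'
from h import *
print(go([.4741,.1964,.055],np.pi/2))
f=grab('side'); o=cv2.resize(f['frame'][180:380,120:380],(780,600)); cv2.imwrite('pics/g.png',o)
E
```

```text
pos [0.4733 0.197  0.1208] yaw 1.566 tilt [-3.14  0.  ] | x -0.06 y 0.08 z 6.58 cm wz -0.3 deg
```

View pics/g.png

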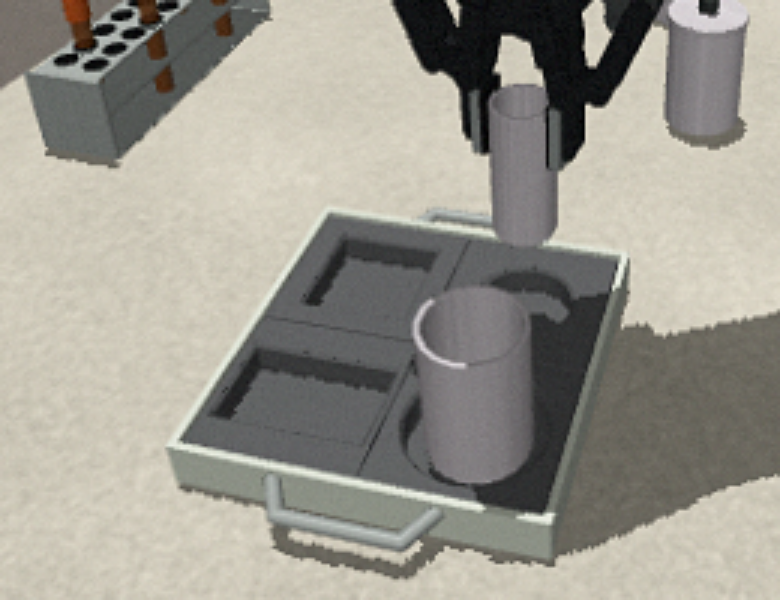

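The thick bucket stands upright in its large well (475,400) and the thin one hangs over the small well (525,280). I'll lower it.

Call:
servo_tool:
  plan:
    - [3, 0, 0.1, 1, 0, 0, 0]
    - [3, 0, 0.1, 3, 0, 0, 0]
    - [3, 0, 0.1, 5, 0, 0, 0]
    - [3, 0, 0.1, 6, 0, 0, 0]
    - [3, 0, 0.1, 6.3, 0, 0, 0]
    - [3, 0, 0.1, 6.4, 0, 0, 0]
    - [3, 0, 0.1, 6.4, 0, 0, 0]

```text
clock: 14.75
position: [0.4753, 0.1971, 0.0576]
tool_rot: [3.141, -0.0, 1.566]
force: [0.4, -0.2, -0.3]
grip_width: 0.0333
finger_force: 35.0
```

Call:
servo_tool:
  plan:
    - [3, 0, 0, 0.1, 0, 0, 0]
    - [3, 0, 0, 0.1, 0, 0, 0]

```text
clock: 14.95
position: [0.4752, 0.197, 0.0565]
tool_rot: [3.141, -0.0, 1.566]
force: [0.1, 0.6, -1.1]
grip_width: 0.0332
finger_force: 35.0
```

Call:
servo_tool:
  plan:
    - [3, 0, 0, 0.05, 0, 0, 0]
    - [3, 0, 0, 0.05, 0, 0, 0]

```text
clock: 15.15
position: [0.475, 0.1969, 0.0557]
tool_rot: [3.141, -0.0, 1.566]
force: [0.5, 0.2, -1.3]
grip_width: 0.0335
finger_force: 35.0
```

Call:
servo_tool:
  plan:
    - [3, 0, 0, 0.06, 0, 0, 0]
    - [3, 0, 0, 0.06, 0, 0, 0]

```text
clock: 15.35
position: [0.475, 0.1969, 0.055]
tool_rot: [3.141, -0.0, 1.566]
force: [-0.2, 0.5, 0.7]
grip_width: 0.0332
finger_force: 35.1
```

Call:
servo_tool:
  plan:
    - [3, 0, 0, 0.05, 0, 0, 0]
    - [3, 0, 0, 0.05, 0, 0, 0]

```text
clock: 15.55
position: [0.4751, 0.1971, 0.0549]
tool_rot: [3.141, -0.0, 1.566]
force: [-2.0, -2.1, 12.8]
grip_width: 0.0332
finger_force: 35.9
```

Contact again, so I'll release, go up and move toward the square bucket.

Call:
servo_tool:
  plan:
    - [3.6, 0, 0, 0, 0, 0, 0]
    - [4.4, 0, 0, 0, 0, 0, 0]
    - [5.2, 0, 0, 0, 0, 0, 0]
    - [5.2, 0, 0, -1, 0, 0, 0]
    - [5.2, 0, 0, -3, 0, 0, 0]
    - [5.2, 0, 0, -6, 0, 0, 0]
    - [5.2, 0, 0, -9, 0, 0, 0]
    - [5.2, 0, 0, -11.5, 0, 0, 0]
    - [5.2, 0, 0, -12.5, 0, 0, 0]
    - [5.2, 0, 0, -12.5, 0, 0, 0]

```text
clock: 16.55
position: [0.4755, 0.197, 0.1809]
tool_rot: [3.139, -0.001, 1.565]
force: [-0.5, -0.2, -0.4]
grip_width: 0.0521
finger_force: 0.0
```

```bash
python3 - <<'E'
from h import *
print(go([.4886,-.1883,.16],np.radians(64.2)))
E
```

```text
pos [0.4755 0.197  0.1809] yaw 1.565 tilt [ 3.139e+00 -1.000e-03] | x -38.53 y 1.52 z 2.09 cm wz 25.5 deg
```

Call:
servo_tool:
  plan:
    - [5.2, -1.5, 0, 0, 0, 0, 0]
    - [5.2, -4.5, 0.2, 0, 0, 0, 2]
    - [8, -8, 0.3, 0, 0, 0, 4]
    - [8, -12, 0.5, 0, 0, 0, 7]
    - [8, -16, 0.6, 0, 0, 0, 10]
    - [8, -20, 0.8, 0, 0, 0, 13]
    - [8, -24, 1, 0, 0, 0, 16]
    - [8, -28, 1.1, 0, 0, 0, 18]
    - [8, -32, 1.3, 0, 0, 0, 21]
    - [8, -35.5, 1.4, 1, 0, 0, 23.5]

```text
clock: 17.55
position: [0.4863, -0.1611, 0.169]
tool_rot: [-3.141, 0.001, 1.152]
force: [1.5, -0.5, 0.2]
grip_width: 0.0799
finger_force: 0.0
```

```bash
python3 - <<'E'
from h import *
print(go([.4886,-.1883,.14],np.radians(64.2)))
E
```

```text
pos [ 0.4863 -0.1611  0.169 ] yaw 1.152 tilt [-3.141e+00  1.000e-03] | x -2.39 y 1.32 z 2.90 cm wz 1.8 deg
```

Call:
servo_tool:
  plan:
    - [8, -1.4, 0.8, 0.5, 0, 0, 1]
    - [8, -2.2, 1.2, 1.5, 0, 0, 1.8]
    - [8, -2.5, 1.3, 2.5, 0, 0, 1.8]
    - [8, -2.5, 1.3, 2.9, 0, 0, 1.8]
    - [8, -2.5, 1.3, 2.9, 0, 0, 1.8]

```text
clock: 18.05
position: [0.4887, -0.1849, 0.1397]
tool_rot: [-3.14, -0.0, 1.126]
force: [0.0, -0.9, -0.5]
grip_width: 0.0802
finger_force: 0.0
```

```bash
python3 - <<'E'
from h import *
print(go([.4886,-.1883,.045],np.radians(64.2)))
f=grab('side'); t=grab('top')
a=cv2.resize(f['frame'][100:220,290:450],(640,480)); cv2.imwrite('pics/i.png',a)
E
```

```text
pos [ 0.4887 -0.1849  0.1397] yaw 1.126 tilt [-3.14 -0.  ] | x -0.31 y 0.14 z 9.47 cm wz 0.3 deg
```

View pics/i.png

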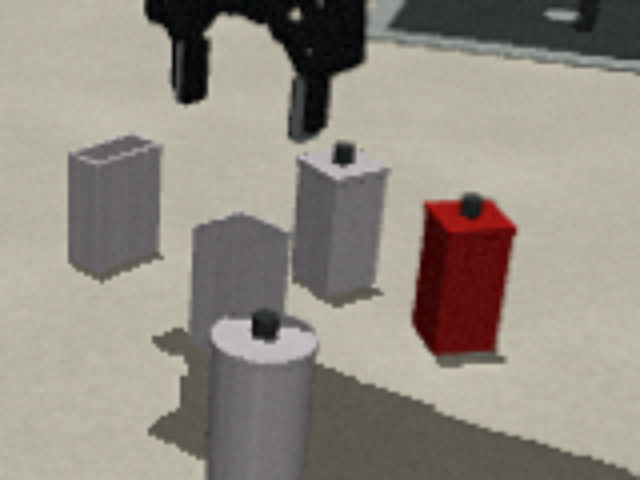

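The gripper is centred over the open square bucket (crop pixel 240,240), clear of the lidded square. I'll descend and grip.

Call:
servo_tool:
  plan:
    - [8, -0.2, 0.1, 1, 0, 0, 0.3]
    - [8, -0.3, 0.1, 3, 0, 0, 0.3]
    - [8, -0.3, 0.1, 5.5, 0, 0, 0.3]
    - [8, -0.3, 0.1, 7.7, 0, 0, 0.3]
    - [8, -0.3, 0.1, 9, 0, 0, 0.3]
    - [8, -0.3, 0.1, 9.4, 0, 0, 0.3]
    - [8, -0.3, 0.1, 9.4, 0, 0, 0.3]

```text
clock: 18.85
position: [0.4886, -0.1893, 0.0464]
tool_rot: [-3.141, 0.0, 1.119]
force: [-1.2, -0.3, 0.8]
grip_width: 0.0798
finger_force: 0.0
```

Call:
servo_tool:
  plan:
    - [4.5, 0, 0, 0, 0, 0, 0]
    - [3.8, 0, 0, 0, 0, 0, 0]
    - [3.8, 0, 0, 0, 0, 0, 0]
    - [3.8, 0, 0, 0, 0, 0, 0]
    - [3.8, 0, 0, 0, 0, 0, 0]
    - [3.8, 0, 0, 0, 0, 0, 0]
    - [3.8, 0, 0, 0, 0, 0, 0]
  force: 35

```text
clock: 19.55
position: [0.4889, -0.1896, 0.0473]
tool_rot: [3.141, -0.0, 1.119]
force: [-2.6, 0.8, 8.3]
grip_width: 0.0415
finger_force: 35.4
```

Call:
servo_tool:
  plan:
    - [3.8, 0, 0, -0.6, 0, 0, 0]
    - [3.8, 0, 0, -2, 0, 0, 0]
    - [3.8, 0, 0, -4, 0, 0, 0]
    - [3.8, 0, 0, -6.5, 0, 0, 0]
    - [3.8, 0, 0, -9, 0, 0, 0]
    - [3.8, 0, 0, -11.5, 0, 0, 0]
    - [3.8, 0, 0, -14, 0, 0, 0]
    - [3.8, 0, 0, -15.5, 0, 0, 0]
    - [3.8, 0, 0, -15.5, 0, 0, 0]

```text
clock: 20.45
position: [0.4894, -0.1897, 0.2044]
tool_rot: [3.138, -0.0, 1.119]
force: [-0.3, -0.3, -2.0]
grip_width: 0.0415
finger_force: 35.7
```

```bash
python3 -c "
from h import *
print(go([.5622,.2086,.2],np.radians(97.9)))"
```

```text
pos [ 0.4894 -0.1897  0.2044] yaw 1.119 tilt [ 3.138 -0.   ] | x 39.01 y -10.84 z 0.44 cm wz -33.8 deg
```

Call:
servo_tool:
  plan:
    - [3.8, 1, -0.3, 0, 0, 0, -1]
    - [3.8, 3, -0.8, 0, 0, 0, -3]
    - [3.8, 6, -1.7, 0, 0, 0, -5.5]
    - [3.8, 9, -2.5, 0, 0, 0, -8]
    - [3.8, 12, -3.3, 0, 0, 0, -10.5]
    - [3.8, 15, -4.2, 0, 0, 0, -13]
    - [3.8, 18, -5, 0, 0, 0, -15.5]
    - [3.8, 21, -5.8, 0, 0, 0, -18]
    - [3.8, 24, -6.7, 0, 0, 0, -21]
    - [3.8, 27, -7.5, 0, 0, 0, -24]

```text
clock: 21.45
position: [0.538, 0.0896, 0.2008]
tool_rot: [-3.14, -0.0, 1.544]
force: [0.0, -0.7, -1.9]
grip_width: 0.0418
finger_force: 35.7
```

```bash
python3 -c "
from h import *
print(go([.5622,.2086,.13],np.radians(97.9)))"
```

```text
pos [0.538  0.0896 0.2008] yaw 1.544 tilt [-3.14 -0.  ] | x 11.96 y 2.09 z 7.08 cm wz -9.5 deg
```

Call:
servo_tool:
  plan:
    - [3.8, 3, 0.5, 0, 0, 0, -2.5]
    - [3.8, 6, 1, 0, 0, 0, -5]
    - [3.8, 9, 1.5, 0.5, 0, 0, -7.5]
    - [3.8, 11, 1.9, 2, 0, 0, -9]
    - [3.8, 11.9, 2.1, 4, 0, 0, -9.5]
    - [3.8, 11.9, 2.1, 6, 0, 0, -9.5]
    - [3.8, 11.9, 2.1, 7, 0, 0, -9.5]
    - [3.8, 11.9, 2.1, 7, 0, 0, -9.5]
    - [3.8, 11.9, 2.1, 7, 0, 0, -9.5]

```text
clock: 22.35
position: [0.5637, 0.205, 0.1319]
tool_rot: [-3.142, -0.0, 1.704]
force: [-0.1, -0.2, -0.9]
grip_width: 0.0417
finger_force: 35.6
```

```bash
python3 - <<'E'
from h import *
print(go([.5622,.2086,.0553],np.radians(97.9)))
f=grab('side'); o=cv2.resize(f['frame'][180:380,120:380],(780,600)); cv2.imwrite('pics/j.png',o)
E
```

```text
pos [0.5637 0.205  0.1319] yaw 1.704 tilt [-3.142 -0.   ] | x 0.37 y -0.10 z 7.66 cm wz -0.2 deg
```

View pics/j.png

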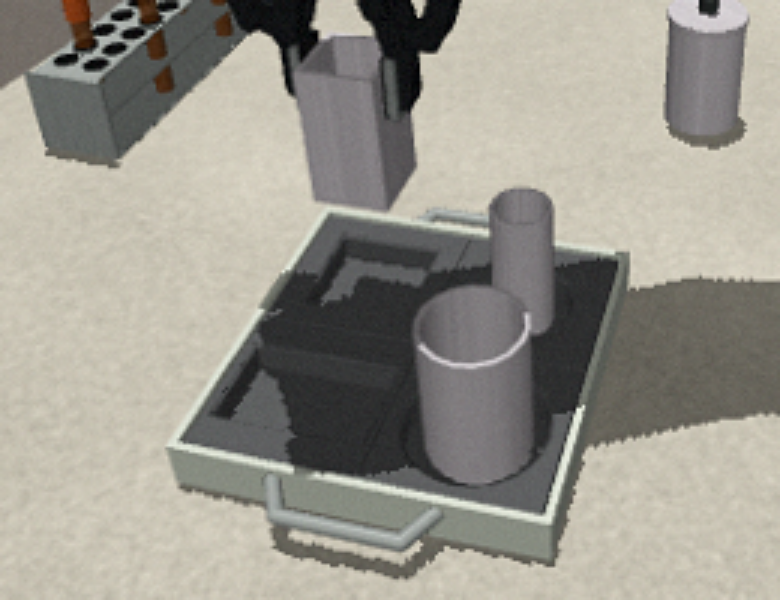

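The thin bucket now stands in its small well (522,290), and the square bucket hangs over the square well (crop pixel 375,270). I'll lower it.

Call:
servo_tool:
  plan:
    - [3.8, 0.2, 0, 1, 0, 0, 0]
    - [3.8, 0.3, 0, 3, 0, 0, 0]
    - [3.8, 0.3, 0, 5.2, 0, 0, 0]
    - [3.8, 0.3, 0, 6.7, 0, 0, 0]
    - [3.8, 0.3, 0, 7.2, 0, 0, 0]
    - [3.8, 0.3, 0, 7.3, 0, 0, 0]
    - [3.8, 0.3, 0, 7.3, 0, 0, 0]

```text
clock: 23.1
position: [0.5638, 0.2076, 0.0591]
tool_rot: [3.141, -0.0, 1.704]
force: [-0.4, -0.2, -1.2]
grip_width: 0.0422
finger_force: 35.7
```

Call:
servo_tool:
  plan:
    - [3.8, 0, 0, 0.1, 0, 0, 0]
    - [3.8, 0, 0, 0.1, 0, 0, 0]

```text
clock: 23.3
position: [0.5638, 0.2076, 0.0581]
tool_rot: [3.141, -0.0, 1.704]
force: [-0.7, 0.5, -1.8]
grip_width: 0.042
finger_force: 35.7
```

Call:
servo_tool:
  plan:
    - [3.8, 0, 0, 0.1, 0, 0, 0]
    - [3.8, 0, 0, 0.15, 0, 0, 0]
    - [3.8, 0, 0, 0.15, 0, 0, 0]

```text
clock: 23.6
position: [0.5635, 0.2075, 0.056]
tool_rot: [-3.142, -0.0, 1.704]
force: [0.6, 0.2, -1.5]
grip_width: 0.042
finger_force: 35.7
```

Call:
servo_tool:
  plan:
    - [3.8, 0, 0, 0.07, 0, 0, 0]
    - [3.8, 0, 0, 0.07, 0, 0, 0]

```text
clock: 23.8
position: [0.5635, 0.2075, 0.0554]
tool_rot: [3.141, -0.0, 1.704]
force: [-1.2, -0.0, 0.1]
grip_width: 0.0418
finger_force: 35.8
```

Call:
servo_tool:
  plan:
    - [3.8, 0, 0, 0.05, 0, 0, 0]
    - [3.8, 0, 0, 0.05, 0, 0, 0]

```text
clock: 24.0
position: [0.5635, 0.2075, 0.0553]
tool_rot: [3.141, 0.0, 1.704]
force: [-3.6, -1.5, 10.6]
grip_width: 0.0416
finger_force: 36.7
```

Call:
servo_tool:
  plan:
    - [4.4, 0, 0, 0, 0, 0, 0]
    - [5.2, 0, 0, 0, 0, 0, 0]
    - [6, 0, 0, 0, 0, 0, 0]
    - [6, 0, 0, -1, 0, 0, 0]
    - [6, 0, 0, -3, 0, 0, 0]
    - [6, 0, 0, -6, 0, 0, 0]
    - [6, 0, 0, -9, 0, 0, 0]
    - [6, 0, 0, -11.5, 0, 0, 0]
    - [6, 0, 0, -12.5, 0, 0, 0]
    - [6, 0, 0, -12.5, 0, 0, 0]

```text
clock: 25.0
position: [0.564, 0.2076, 0.1813]
tool_rot: [3.139, -0.0, 1.704]
force: [-1.1, 0.7, -0.2]
grip_width: 0.0602
finger_force: 0.0
```

```bash
python3 - <<'E'
from h import *
print(go([.6065,-.2878,.16],np.radians(60.7)))
E
```

```text
pos [0.564  0.2076 0.1813] yaw 1.704 tilt [ 3.139 -0.   ] | x -49.67 y -2.35 z 2.13 cm wz 36.9 deg
```

Call:
servo_tool:
  plan:
    - [6, -1.5, -0.1, 0, 0, 0, 1]
    - [6, -4.5, -0.2, 0, 0, 0, 3]
    - [7, -8.5, -0.4, 0, 0, 0, 6]
    - [7, -12.5, -0.6, 0, 0, 0, 9]
    - [7, -16.5, -0.8, 0, 0, 0, 12]
    - [7, -20.5, -1, 0, 0, 0, 15]
    - [7, -24.5, -1.2, 0, 0, 0, 18]
    - [7, -28.5, -1.3, 0, 0, 0, 21]
    - [7, -32.5, -1.5, 0, 0, 0, 24]
    - [7, -36, -1.7, 0, 0, 0, 27]

```text
clock: 26.0
position: [0.5931, -0.1549, 0.1784]
tool_rot: [-3.14, 0.001, 1.228]
force: [0.5, 0.2, -0.6]
grip_width: 0.0699
finger_force: 0.0
```

```bash
python3 - <<'E'
from h import *
print(go([.6065,-.2878,.14],np.radians(60.7)))
E
```

```text
pos [ 0.5931 -0.1549  0.1784] yaw 1.228 tilt [-3.14e+00  1.00e-03] | x -12.07 y 5.73 z 3.84 cm wz 9.7 deg
```

Call:
servo_tool:
  plan:
    - [7, -3, 1.4, 0, 0, 0, 2.5]
    - [7, -6, 2.8, 0, 0, 0, 5]
    - [7, -9, 4.3, 1, 0, 0, 7.5]
    - [7, -11.2, 5.3, 2, 0, 0, 9]
    - [7, -12, 5.7, 3, 0, 0, 9.7]
    - [7, -12.1, 5.7, 3.8, 0, 0, 9.7]
    - [7, -12.1, 5.7, 3.8, 0, 0, 9.7]
    - [7, -12.1, 5.7, 3.8, 0, 0, 9.7]
    - [7, -12.1, 5.7, 3.8, 0, 0, 9.7]

```text
clock: 26.9
position: [0.6084, -0.2836, 0.1424]
tool_rot: [3.141, -0.0, 1.065]
force: [0.3, 1.0, 0.2]
grip_width: 0.07
finger_force: 0.0
```

```bash
python3 - <<'E'
from h import *
print(go([.6065,-.2878,.045],np.radians(60.7)))
f=grab('side'); t=grab('top')
a=cv2.resize(f['frame'][70:190,240:400],(640,480)); cv2.imwrite('pics/k.png',a)
E
```

```text
pos [ 0.6084 -0.2836  0.1424] yaw 1.065 tilt [ 3.141 -0.   ] | x -0.46 y 0.04 z 9.74 cm wz 0.3 deg
```

View pics/k.png

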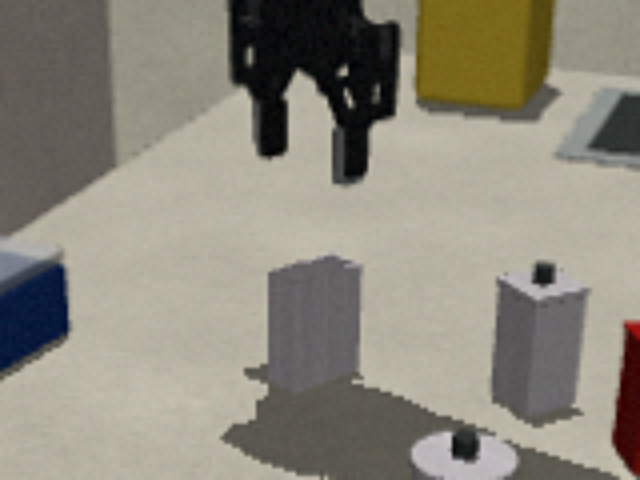

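The gripper is centred over the oblong bucket, fingers across its narrow side (crop pixel 315,265). I'll descend and grip.

Call:
servo_tool:
  plan:
    - [7, -0.2, 0, 1, 0, 0, 0.3]
    - [7, -0.4, 0, 3, 0, 0, 0.3]
    - [7, -0.4, 0, 5.5, 0, 0, 0.3]
    - [7, -0.4, 0, 8, 0, 0, 0.3]
    - [7, -0.4, 0, 9.2, 0, 0, 0.3]
    - [7, -0.4, 0, 9.6, 0, 0, 0.3]
    - [7, -0.4, 0, 9.6, 0, 0, 0.3]

```text
clock: 27.7
position: [0.606, -0.2881, 0.0458]
tool_rot: [-3.141, -0.0, 1.058]
force: [-0.1, -0.2, -0.3]
grip_width: 0.0696
finger_force: 0.0
```

Call:
servo_tool:
  plan:
    - [3.3, 0, 0, 0, 0, 0, 0]
    - [2.6, 0, 0, 0, 0, 0, 0]
    - [2.6, 0, 0, 0, 0, 0, 0]
    - [2.6, 0, 0, 0, 0, 0, 0]
    - [2.6, 0, 0, 0, 0, 0, 0]
    - [2.6, 0, 0, 0, 0, 0, 0]
    - [2.6, 0, 0, 0, 0, 0, 0]
  force: 35

```text
clock: 28.4
position: [0.6063, -0.2884, 0.0466]
tool_rot: [3.14, -0.0, 1.058]
force: [-2.0, -0.8, 6.4]
grip_width: 0.0296
finger_force: 38.8
```

Call:
servo_tool:
  plan:
    - [2.6, 0, 0, -0.6, 0, 0, 0]
    - [2.6, 0, 0, -2, 0, 0, 0]
    - [2.6, 0, 0, -4, 0, 0, 0]
    - [2.6, 0, 0, -6.5, 0, 0, 0]
    - [2.6, 0, 0, -9, 0, 0, 0]
    - [2.6, 0, 0, -11.5, 0, 0, 0]
    - [2.6, 0, 0, -14, 0, 0, 0]
    - [2.6, 0, 0, -15.5, 0, 0, 0]
    - [2.6, 0, 0, -15.5, 0, 0, 0]

```text
clock: 29.3
position: [0.6068, -0.2885, 0.2035]
tool_rot: [3.138, -0.0, 1.058]
force: [0.2, -0.1, -2.9]
grip_width: 0.0297
finger_force: 37.9
```

```bash
python3 -c "
from h import *
print(go([.55,.2967,.2],np.radians(7.9)))"
```

```text
pos [ 0.6068 -0.2885  0.2035] yaw 1.058 tilt [ 3.138 -0.   ] | x 48.20 y -33.67 z 0.35 cm wz 52.7 deg
```

Call:
servo_tool:
  plan:
    - [2.6, 0.8, -0.6, 0, 0, 0, 1]
    - [2.6, 2.5, -1.7, 0, 0, 0, 3]
    - [2.6, 4.9, -3.4, 0, 0, 0, 5.5]
    - [2.6, 7.4, -5.2, 0, 0, 0, 8]
    - [2.6, 9.9, -6.9, 0, 0, 0, 10.5]
    - [2.6, 12.4, -8.7, 0, 0, 0, 13]
    - [2.6, 14.9, -10.4, 0, 0, 0, 15.5]
    - [2.6, 17.4, -12.2, 0, 0, 0, 18]
    - [2.6, 19.9, -13.9, 0, 0, 0, 20.5]
    - [2.6, 22.4, -15.6, 0, 0, 0, 23]

```text
clock: 30.3
position: [0.5787, -0.0146, 0.1995]
tool_rot: [-3.14, 0.002, 0.654]
force: [0.5, -0.0, -2.2]
grip_width: 0.0295
finger_force: 38.0
```

```bash
python3 -c "
from h import *
print(go([.55,.2967,.2],np.radians(7.9)))"
```

```text
pos [ 0.5787 -0.0146  0.1995] yaw 0.654 tilt [-3.14e+00  2.00e-03] | x 16.67 y -26.44 z -0.05 cm wz 29.6 deg
```

Call:
servo_tool:
  plan:
    - [2.6, 1.4, -2.2, 0, 0, 0, 2.5]
    - [2.6, 2.8, -4.5, 0, 0, 0, 5]
    - [2.6, 4.3, -6.8, 0, 0, 0, 7.5]
    - [2.6, 5.8, -9.1, 0, 0, 0, 10]
    - [2.6, 7.3, -11.5, 0, 0, 0, 13]
    - [2.6, 8.8, -13.9, 0, 0, 0, 16]
    - [2.6, 10.3, -16.3, 0, 0, 0, 19]
    - [2.6, 11.7, -18.6, 0, 0, 0, 22]
    - [2.6, 13, -20.7, 0, 0, 0, 24.5]
    - [2.6, 14.3, -22.7, 0, 0, 0, 27]

```text
clock: 31.3
position: [0.5532, 0.252, 0.1994]
tool_rot: [3.141, 0.002, 0.183]
force: [0.3, -0.7, -0.5]
grip_width: 0.0296
finger_force: 38.0
```

```bash
python3 -c "
from h import *
print(go([.55,.2967,.13],np.radians(7.9)))"
```

```text
pos [0.5532 0.252  0.1994] yaw 0.183 tilt [3.141e+00 2.000e-03] | x 0.50 y -4.45 z 6.94 cm wz 2.6 deg
```

Call:
servo_tool:
  plan:
    - [2.6, 0.2, -1.8, 0, 0, 0, 1]
    - [2.6, 0.4, -3.2, 0, 0, 0, 2]
    - [2.6, 0.5, -4.1, 0, 0, 0, 2.6]
    - [2.6, 0.5, -4.4, 1, 0, 0, 2.6]
    - [2.6, 0.5, -4.4, 3, 0, 0, 2.6]
    - [2.6, 0.5, -4.4, 5, 0, 0, 2.6]
    - [2.6, 0.5, -4.4, 6, 0, 0, 2.6]
    - [2.6, 0.5, -4.4, 6, 0, 0, 2.6]
    - [2.6, 0.5, -4.4, 6, 0, 0, 2.6]

```text
clock: 32.2
position: [0.5517, 0.2946, 0.141]
tool_rot: [3.142, -0.0, 0.14]
force: [0.6, -0.0, -1.1]
grip_width: 0.0298
finger_force: 37.9
```

```bash
python3 - <<'E'
from h import *
print(go([.55,.2967,.0546],np.radians(7.9)))
f=grab('side'); o=cv2.resize(f['frame'][180:380,120:380],(780,600)); cv2.imwrite('pics/l.png',o)
E
```

```text
pos [0.5517 0.2946 0.141 ] yaw 0.140 tilt [ 3.142 -0.   ] | x -0.14 y -0.23 z 8.64 cm wz 0.1 deg
```

View pics/l.png

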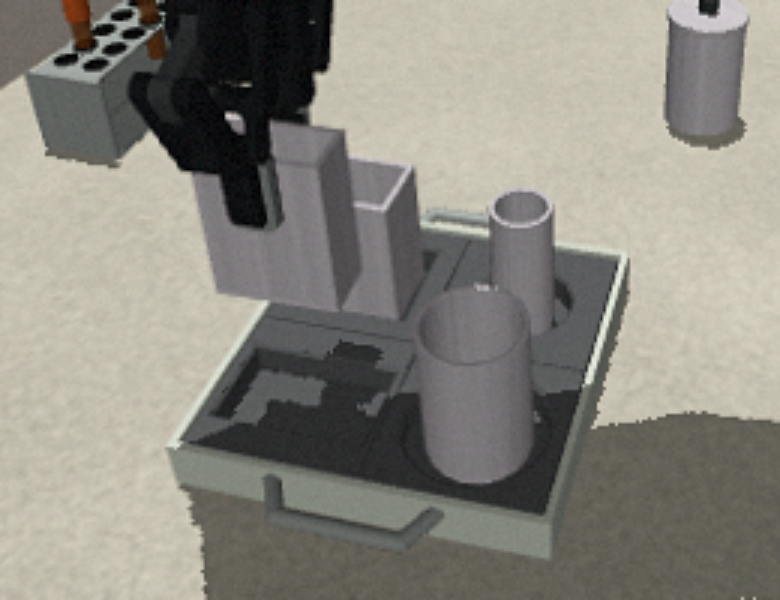

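The square bucket stands in its well behind (385,240). The oblong bucket is upright over the oblong well (310,390) and aligned with it. I'll lower it.

Call:
servo_tool:
  plan:
    - [2.6, -0.1, -0.2, 1, 0, 0, 0]
    - [2.6, -0.1, -0.2, 3, 0, 0, 0]
    - [2.6, -0.1, -0.2, 5.5, 0, 0, 0]
    - [2.6, -0.1, -0.2, 7.5, 0, 0, 0]
    - [2.6, -0.1, -0.2, 8.1, 0, 0, 0]
    - [2.6, -0.1, -0.2, 8.3, 0, 0, 0]
    - [2.6, -0.1, -0.2, 8.3, 0, 0, 0]

```text
clock: 32.95
position: [0.5505, 0.2969, 0.0584]
tool_rot: [-3.141, -0.001, 0.14]
force: [-0.3, 0.3, -1.8]
grip_width: 0.0297
finger_force: 37.9
```

Call:
servo_tool:
  plan:
    - [2.6, 0, 0, 0.1, 0, 0, 0]
    - [2.6, 0, 0, 0.1, 0, 0, 0]

```text
clock: 33.15
position: [0.5506, 0.2969, 0.0575]
tool_rot: [-3.141, -0.001, 0.14]
force: [-0.1, 0.0, -2.0]
grip_width: 0.0297
finger_force: 37.9
```

Call:
servo_tool:
  plan:
    - [2.6, 0, 0, 0.1, 0, 0, 0]
    - [2.6, 0, 0, 0.15, 0, 0, 0]
    - [2.6, 0, 0, 0.15, 0, 0, 0]

```text
clock: 33.45
position: [0.5502, 0.2966, 0.0553]
tool_rot: [3.142, 0.0, 0.14]
force: [0.2, -0.9, -1.2]
grip_width: 0.0296
finger_force: 37.9
```

Call:
servo_tool:
  plan:
    - [2.6, 0, 0, 0.07, 0, 0, 0]
    - [2.6, 0, 0, 0.07, 0, 0, 0]

```text
clock: 33.65
position: [0.5503, 0.2967, 0.0547]
tool_rot: [-3.142, -0.0, 0.14]
force: [-0.4, 0.4, 0.6]
grip_width: 0.0294
finger_force: 38.0
```

Call:
servo_tool:
  plan:
    - [2.6, 0, 0, 0.05, 0, 0, 0]
    - [2.6, 0, 0, 0.05, 0, 0, 0]

```text
clock: 33.85
position: [0.5503, 0.2968, 0.0546]
tool_rot: [-3.141, -0.0, 0.14]
force: [-3.3, -1.6, 9.1]
grip_width: 0.0298
finger_force: 38.9
```

Call:
servo_tool:
  plan:
    - [3.2, 0, 0, 0, 0, 0, 0]
    - [4, 0, 0, 0, 0, 0, 0]
    - [4.8, 0, 0, 0, 0, 0, 0]
    - [4.8, 0, 0, -1, 0, 0, 0]
    - [4.8, 0, 0, -3, 0, 0, 0]
    - [4.8, 0, 0, -6, 0, 0, 0]
    - [4.8, 0, 0, -9, 0, 0, 0]
    - [4.8, 0, 0, -12, 0, 0, 0]
    - [4.8, 0, 0, -15, 0, 0, 0]
    - [4.8, 0, 0, -17, 0, 0, 0]

```text
clock: 34.85
position: [0.5506, 0.2968, 0.2271]
tool_rot: [-3.141, -0.002, 0.14]
force: [1.5, -0.5, 0.0]
grip_width: 0.0476
finger_force: 0.0
```

```bash
python3 - <<'E'
from h import *
f=grab('side'); o=cv2.resize(f['frame'][100:380,120:440],(685,600)); cv2.imwrite('pics/m.png',o); print(bot.observe()['clock'])
E
```

```text
34.9
```

View pics/m.png

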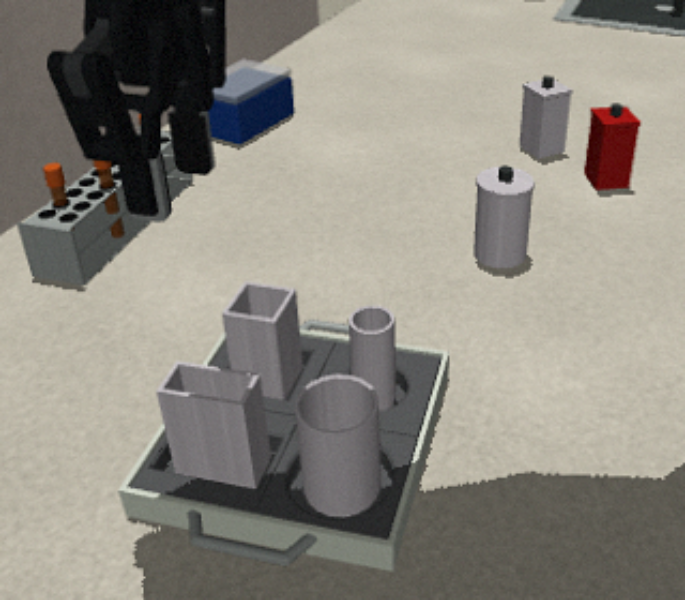

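All four buckets stand upright in their own wells: oblong (215,425), square (262,340), thin (372,360) and thick (340,445). The lidded and red ones are untouched and the gripper is clear.

```bash
python3 -c "
from workcell import bot
print(bot.job_done())"
```

```text
the job is handed in; nothing more can be done
None
```

All four open buckets were set down upright in their own wells, the two lidded buckets and the red look-alike were left where they stood, and the job was handed in at about 35 s; no verdict came back.

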